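# Tip the red paperback onto the scanning frame

### The arm

A 6-joint arm with a two-finger parallel gripper is mounted at the origin on the work surface. World frame = base frame: x ahead of the robot, y to its left, z up, the work surface at z = 0. Lengths are in m, angles in rad, forces in N, time in s.
With the tool pointing down it reaches from about 0.35 to 0.975 m from the base axis. Payload 4.9 kg.
Tool frame: the origin (TCP) lies at the very end of the fingers, on their centre line; the grasp point (between the pads) lies 19 mm behind it (ctrl.grasp_offset is the distance from the TCP to the grasp point, in m); y points along the fingers, z is the direction in which the jaws open and shut, and the axes are right-handed (so a half turn about y gives the same grasp; the last joint's range is limited). The gripper opens to 85 mm and grips with 20 to 120 N. Pads are 22 mm wide; open, the fingers measure 114 mm over their backs; the gripper's body (76 mm by 85 mm) begins 54 mm behind the grasp point. The pads swing forward as they close: fully open they stand 13 mm farther back than shut.
Start: joints at [1.212, 0.053, 1.613, -0, 1.476, -0.119], TCP at [0.148, 0.607, 0.231] pointing down, gripper open.
Joint ranges: [-3.01, 3.01], [-1.01, 2.22], [0.06, 2.58], [-1.02, 4.17], [0.09, 2.62], [-3.14, 3.14]. Speed limits (rad/s): [2.57, 2.57, 3.14, 3.14, 3.14, 3.14].

### API

Orientations are given as a rotation vector (axis times angle).
In Python, from station import ctrl, eyes, finish_job, find_in, regions_of, pinpoint gives the robot as it stands.
- The arm moves only by the tool play_rows, never from a script. Its argument "moves" is a list of rows, each an object of numbers: "x", "y", "z": the shift along the world's x, y, z in cm; "turn": the turn about the world's z in degrees; "jaw": the finger opening in cm, from 0 to 8.54. A call has 1 to 8 rows; each row shifts and turns the commanded pose from where the row before left it; what a row does not reach is not made up. A row lasts 1/12 s, in which the tool goes at most 41.7 mm and 7.16 degrees, less where a joint would pass 70% of its speed; a pose out of reach is approached as far as the arm can. A call is refused whole if a number of a shift passes 4.17 or a number of a turn 7.16, either way. A call with a gripper value outside its range is refused whole. The fingers move at their own pace and stop on an object; "squeeze" is the grip in N (left out, the last holds). Time passes only in rows, so rows that do not move let the fingers close. It gives the time, the measured TCP pose, the force and the opening at its end, in the units of the state.
- ctrl.get_obs(): the state, without advancing time (a new reading comes with each control period).
- eyes.get_image(name): name is "scene" or "top" or "wrist"; returns a dict with "img" (480x640x3 uint8, red, green, blue), "camera_matrix" (3x3 intrinsics, pixels), "cam_to_world" (4x4, takes a point from camera to world coordinates). Camera axes: x right, y up, looking along -z (the intrinsics and any distortion apply to the point x, -y, -z); pixel columns grow to the right and rows downward; lengths in m; the calibration is good to about 2 mm. A picture is of the moment at which its call begins. There is no depth.
- finish_job(): hands the job in, once; it reports no verdict.
Trained networks look in the newest picture that a camera, given by its name, has taken for a name from the list of things; names that differ only in an ending like _2 or _b are one class to them, and where a whole thing is asked for, a point or a joint stands for the part that bears it (a point fixed in the world has none). Each returns a list of dicts, best first, with "score" (0 to 1); they miss things now and then, are a little off and sometimes report something else, mostly with a low value. They report only what shows in the picture. A call takes as long as a camera call.
- find_in(camera, query): "point" ([column, row] in pixels, amid what is visible of it).
- regions_of(camera, query): "pixels" (480x640 bool, what is visible of it) and "point" ([column, row] in pixels, amid what is visible of it).
- pinpoint(camera, query): "point" ([column, row] in pixels: a listed point, or the origin of a listed thing).
The state is a dict: "t": time; "q": joint angles; "dq": joint speeds; "effort": joint torques, N m; "tool_pos": TCP position; "tool_rot": TCP orientation; "contact_force": force on the tool from outside, world axes, zero at the start; "wrist_torque": the same for the moment, N m; "opening": finger opening in m.
Only numpy, scipy, OpenCV 4.12 (cv2) and the standard library are available. Lean on these libraries where they do the work, as an engineer would, in place of code of your own. Each camera call takes 0.05 s, during which the arm holds its last target.

### The job

Two paperbacks stand facing each other at the two ends of the white frame on the black scanning mat: without gripping or lifting it, push the red one gently near its top so that it topples inward and lies flat, wholly inside the white frame. Only then press the yellow scan button fully down and let it come back up. Leave the blue book standing, and do not disturb the mug or the potted plant.

Things in the scene. Friction and masses are not known exactly. Their poses are not given: they have to be found in the camera images.
- scan_mat: Black rubber mat fixed to the desk, 220 mm (its x) by 360 mm (its y), 4 mm thick; origin at the centre of its underside, on the desk top (z = 0). White flat painted frame centred on it: inside 160 (x) by 260 mm (y), lines 6 mm wide. One book stands across the middle of each short line, at about y = +120 and -120 mm of the mat; which one is red changes
- red_book: Red rigid paperback, upright on the mat: 30 mm thick (its x), 110 wide (y), 180 tall (z), about 0.25 kg; origin at the centre of its underside. Covers (x faces) look along the mat's y within 3 degrees; the inner one is about 25 mm inside the frame, so toppled straight inward about its foot it lands inside. Pushed about 26 mm at 150 mm height it passes balance and falls by itself
- red_center (a point): Centre of the red book, half-way up, 90 mm above its underside
- red_foot_a (a point): Corner of the red book's bottom end, mid-thickness, at its y = +55 mm, z = 0
- red_foot_b (a point): Corner of the red book's bottom end, mid-thickness, at its y = -55 mm, z = 0
- red_head_a (a point): Corner of the red book's top end, mid-thickness, at its y = +55 mm, z = 180 mm
- red_head_b (a point): Corner of the red book's top end, mid-thickness, at its y = -55 mm, z = 180 mm
- blue_book: Blue paperback of the same size, standing upright at the other end of the frame, to be left standing; origin at the centre of its underside. When the red book has fallen, its top end lies about 30 mm from the blue one
- scan_button_top (a point): Centre of the top of the yellow round button (40 mm across) on its grey housing, which is fixed to the desk beside the mat, at the left or the right; it is pressed straight down
- scan_button (a joint): Travel of the button in m: 0 up, 0.006 fully down; a spring, 5 N when fully down, brings it back
- mug: White mug, 80 mm across, 95 mm tall, with a handle, standing on the desk on the other side of the mat from the button; origin at the centre of its underside
- plant: Potted plant, white pot 84 mm across and 70 mm tall with leaves to about 140 mm, beside the mat at its right, far from the robot; origin at the centre of its underside

How it is judged:
By the outcome, as a careful person would: the job done as asked, in the order asked, and still so for the second after the job is handed in, with the robot touching nothing.
It also fails if it takes over 54 s, if anything falls off the work surface, if the arm or the gripper's body presses on something with over 40 N, if the wrist force passes 120 N, or if a joint passes its speed limit or range.

## Working session

There is one attempt and no reset: what is moved stays moved. The work goes in short steps, Python scripts to look and compute and a tool call to move; the robot and the scene stay as the last step left them, time stands still between calls to the robot, and variables do not carry over. Pictures are saved under pics/ and viewed, and the job is handed in when it is done.

Besides the shell and the picture viewer there is one more tool, called as a command line: name --argument value ..., lists and objects as JSON in quotes. play_rows: Moves the arm, as the interface text tells. Its arguments: {"type":"object","properties":{"moves":{"type":"array"},"squeeze":{"type":"number"}},"required":["moves"]}

```bash
mkdir -p pics; cat > h.py <<'E'
import numpy as np,cv2
from station import ctrl,eyes,find_in,regions_of,pinpoint
def ray(im,p):
    K=im["camera_matrix"];T=np.array(im["cam_to_world"])
    d=np.linalg.inv(K)@[p[0],p[1],1];d=np.array([d[0],-d[1],-d[2]])
    return T[:3,3],T[:3,:3]@d
def atz(im,p,z):
    o,d=ray(im,p);return o+d*(z-o[2])/d[2]
def proj(im,P):
    T=np.array(im["cam_to_world"]);c=T[:3,:3].T@(np.array(P)-T[:3,3]);v=im["camera_matrix"]@[c[0],-c[1],-c[2]];return v[:2]/v[2]
def save(im,n): cv2.imwrite(n,im["img"][:,:,::-1])
def tri(ims,ps):
    A=np.zeros((3,3));b=np.zeros(3)
    for im,p in zip(ims,ps):
        o,d=ray(im,p);d=d/np.linalg.norm(d);M=np.eye(3)-np.outer(d,d);A+=M;b+=M@o
    return np.linalg.solve(A,b)
E
python3 - <<'E'
from h import *
ims={}
for c in("scene","top"):
    im=eyes.get_image(c);ims[c]=im;save(im,f"pics/{c}0.png")
    print(c,np.array(im["cam_to_world"])[:3,3].round(3))
    for q,z in(("scan_mat",0),("red_book",.004),("red_head_a",.184),("red_foot_a",.004),("red_center",.094),("blue_book",.004),("scan_button_top",.03),("mug",0),("plant",0)):
        for r in pinpoint(c,q)[:3]: print(c,q,round(r["score"],2),np.round(r["point"],1),atz(im,r["point"],z).round(4))
E
```

```text
scene [ 1.152 -0.545  0.889]
scene scan_mat 0.77 [290. 252.] [0.5356 0.0278 0.    ]
scene red_book 0.97 [327.8 227.7] [0.5462 0.1423 0.004 ]
scene red_book 0.5 [344.9 239.6] [0.6013 0.1406 0.004 ]
scene red_head_a 0.97 [316.1 152.9] [0.4919 0.1574 0.184 ]
scene red_head_a 0.83 [349.8 175.2] [0.5959 0.1496 0.184 ]
scene red_foot_a 0.74 [315.9 210.4] [0.4843 0.1667 0.004 ]
scene red_foot_a 0.59 [344.5 241.6] [0.6049 0.1351 0.004 ]
scene red_center 0.96 [334.  196.2] [0.5488 0.1569 0.094 ]
scene blue_book 0.8 [240.5 279.7] [ 0.5202 -0.1063  0.004 ]
scene mug 0.89 [373.  168.8] [0.4774 0.3939 0.    ]
scene plant 0.79 [200.6 396.5] [ 0.6752 -0.3355  0.    ]
top [ 0.511 -0.004  1.027]
top scan_mat 0.74 [313.  270.5] [0.5332 0.0185 0.    ]
top red_book 0.7 [259.2 265.2] [0.5456 0.1442 0.004 ]
top red_head_a 0.96 [241.9 290.6] [0.4908 0.151  0.184 ]
top red_head_a 0.82 [247.  234.6] [0.5989 0.1423 0.184 ]
top red_head_a 0.52 [463.7 208.2] [ 0.6485 -0.2756  0.184 ]
top red_foot_a 0.74 [250.1 290.2] [0.4874 0.165  0.004 ]
top red_foot_a 0.71 [259.4 241.2] [0.602  0.1442 0.004 ]
top red_center 0.93 [250.9 262.2] [0.549 0.149 0.094]
top blue_book 0.58 [363.6 276.2] [ 0.5197 -0.099   0.004 ]
top scan_button_top 0.8 [502.7 280.9] [ 0.5087 -0.4071  0.03  ]
top scan_button_top 0.24 [364.4 276.7] [ 0.5184 -0.0984  0.03  ]
top scan_button_top 0.18 [258.8 241.5] [0.599  0.1418 0.03  ]
top mug 0.72 [248.4 233.2] [0.6214 0.1711 0.    ]
top mug 0.68 [158.6 290.8] [0.4859 0.3817 0.    ]
top plant 0.8 [465.9 205.1] [ 0.6857 -0.3401  0.    ]
```

View pics/scene0.png

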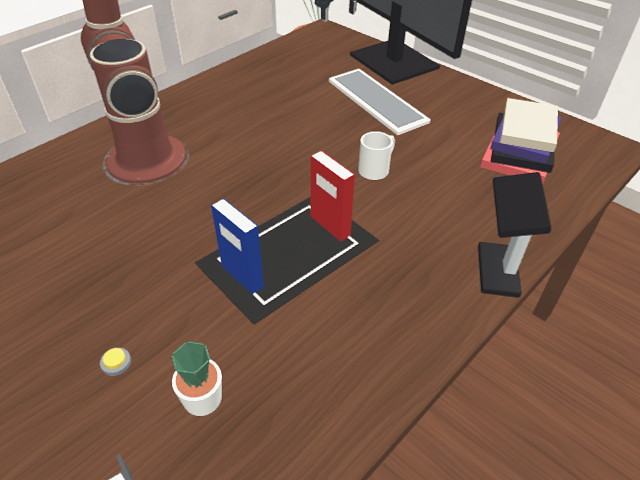

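View pics/top0.png

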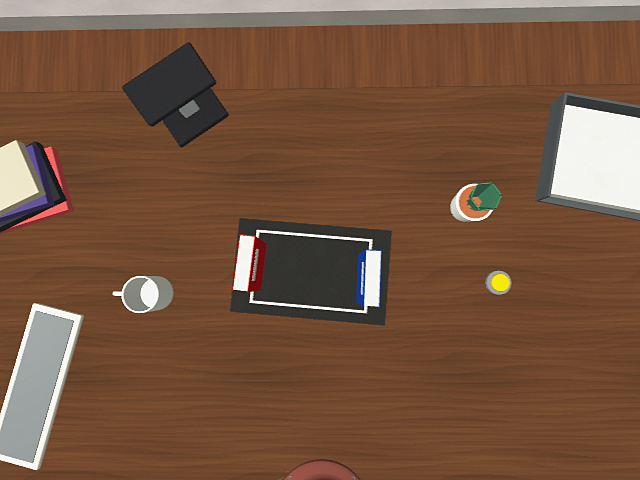

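The red book is at the left of the mat (top view 250,262) and the blue book at its right (365,278). The button is at (499,283), the mug at (145,294) and the plant at (475,202). Next I'll refine the mat pose, the book's face and the button.

```bash
python3 - <<'E'
from h import *
ims={c:eyes.get_image(c) for c in("scene","top")}
t=ims["top"]
for q,z in(("scan_mat",.004),):
    for c in ims:
        r=regions_of(c,q)[0];print(c,r["score"],r["pixels"].sum())
        m=r["pixels"].astype(np.uint8)
        cs=cv2.findContours(m,0,2)[0];h=cv2.convexHull(np.vstack(cs));ap=cv2.approxPolyDP(h,6,True)[:,0]
        for p in ap: print(p,atz(ims[c],p,z).round(4))
# frame: white pixels near mat
hsv=t["img"].astype(int)
for c in ims:
    for r in regions_of(c,"scan_button_top")[:2]:
        im=ims[c]["img"].astype(int);y=(im[...,0]>180)&(im[...,1]>170)&(im[...,2]<120)
        n,l,s,cc=cv2.connectedComponentsWithStats(y.astype(np.uint8))
        for i in range(1,n):
            if s[i,4]>60: print(c,r["score"],r["point"],cc[i],s[i])
p1,p2=None,None
for q in("scan_button_top","mug","plant"):
  print(q,[ [ (np.round(r["point"],1),round(r["score"],2)) for r in pinpoint(c,q)] for c in ims])
for q in ("red_book","blue_book"):
    r=regions_of("top",q)[0];rect=cv2.minAreaRect(np.argwhere(r["pixels"])[:,::-1].astype(np.float32))
    print(q,r["score"],cv2.boxPoints(rect).round(1).tolist())
# red book white top in top image
w=(t["img"].min(2)>200).astype(np.uint8);w=cv2.erode(w,np.ones((4,4)))
n,l,s,cc=cv2.connectedComponentsWithStats(w)
for i in range(1,n):
    if 200<s[i,4]<1500:
        m=cv2.dilate((l==i).astype(np.uint8),np.ones((4,4)),anchor=(2,2))
        b=cv2.boxPoints(cv2.minAreaRect(np.argwhere(m)[:,::-1].astype(np.float32)))
        print(s[i],[atz(t,p,.184)[:2].round(4).tolist() for p in b])
E
```

```text
scene 0.63 8670
[377 239] [0.6531 0.1933 0.004 ]
[255 323] [ 0.6274 -0.1606  0.004 ]
[196 264] [ 0.4147 -0.1451  0.004 ]
[308 197] [0.4358 0.1891 0.004 ]
top 0.64 11614
[239 219] [0.6547 0.193  0.004 ]
[389 231] [ 0.6249 -0.1592  0.004 ]
[384 323] [ 0.4124 -0.1447  0.004 ]
[232 311] [0.4393 0.2067 0.004 ]
scene 0.84 [114.3, 358.9] [112.05479452 361.61643836] [103 352  22  17 146]
top 0.59 [499.7, 280.6] [499.67322835 282.07086614] [490 274  20  17 254]
scan_button_top [[(array([114.2, 357.8]), 0.65)], [(array([503.7, 281. ]), 0.62), (array([159.9, 292.2]), 0.55)]]
mug [[], [(array([159.8, 291.1]), 0.7), (array([255. , 265.8]), 0.53), (array([260.6, 238.9]), 0.16)]]
plant [[(array([202.6, 396.2]), 0.78), (array([330.7, 193.3]), 0.7)], [(array([464.2, 208.3]), 0.58)]]
red_book 0.66 [[231.8000030517578, 289.1000061035156], [239.0, 233.5], [266.79998779296875, 237.0], [259.70001220703125, 292.6000061035156]]
blue_book 0.9 [[355.6000061035156, 306.3999938964844], [357.20001220703125, 248.6999969482422], [380.5, 249.3000030517578], [379.0, 307.1000061035156]]
[   0  158   36   51 1026] [[0.7564, 0.6397], [0.7558, 0.5645], [0.6491, 0.5592], [0.6495, 0.6337]]
[236 238  16  52 517] [[0.492, 0.1663], [0.5965, 0.1539], [0.5931, 0.128], [0.4887, 0.1406]]
[366 253  14  52 583] [[0.4617, -0.084], [0.5656, -0.0891], [0.5644, -0.1164], [0.4607, -0.111]]
[143 282  14  24 238] [[0.5093, 0.3455], [0.5093, 0.3143], [0.4594, 0.3129], [0.4594, 0.344]]
[  0 306  79 162 427] [[0.1741, 0.621], [0.4655, 0.5569], [0.4414, 0.4616], [0.1521, 0.5277]]
```

```bash
python3 - <<'E'
from h import *
from scipy.spatial.transform import Rotation as R
o=ctrl.get_obs();print(o["t"],o["tool_pos"],R.from_rotvec(o["tool_rot"]).as_matrix().round(3),o["opening"])
ims=[eyes.get_image(c) for c in("scene","top")]
for a,b in(((114.2,359.),(499.7,282.)),((112.6,361),(499.7,282.))):
  print("btn",tri(ims,[a,b]))
print("btn",[atz(ims[1],(499.7,282.07),z).round(4) for z in(.02,.03,.04)])
print("btn s",[atz(ims[0],(114.2,359.),z).round(4) for z in(.02,.03,.04)])
print("mon",[atz(ims[0],p,0).round(3) for p in((350,55),(395,80),(437,68),(330,80),(428,122))])
cv2.imwrite("pics/btn.png",cv2.resize(ims[0]["img"][330:390,70:230,::-1],None,fx=5,fy=5,interpolation=cv2.INTER_NEAREST))
E
```

```text
1.7 [0.14844705 0.60709003 0.23130889] [[ 0.971  0.     0.238]
 [-0.238 -0.     0.971]
 [ 0.    -1.    -0.   ]] 0.08535097586189073
btn [ 0.50641536 -0.40544126  0.01645671]
btn [ 0.50569473 -0.40830276  0.01194644]
btn [array([ 0.5061, -0.4044,  0.02  ]), array([ 0.5061, -0.4004,  0.03  ]), array([ 0.5062, -0.3964,  0.04  ])]
btn s [array([ 0.5093, -0.4057,  0.02  ]), array([ 0.5167, -0.4073,  0.03  ]), array([ 0.5241, -0.409 ,  0.04  ])]
mon [array([0.011, 0.837, 0.   ]), array([0.232, 0.806, 0.   ]), array([0.285, 0.967, 0.   ]), array([0.078, 0.661, 0.   ]), array([0.453, 0.678, 0.   ])]
```

View pics/btn.png

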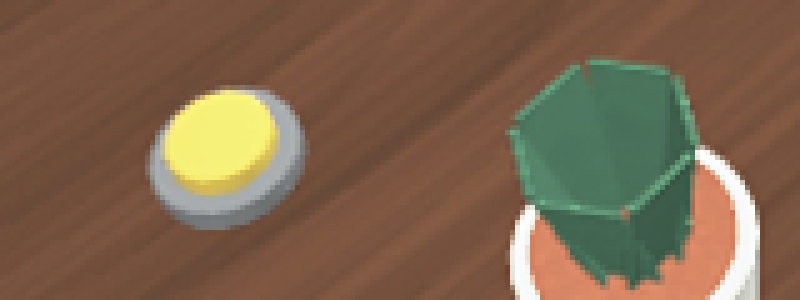

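play_rows --moves '[{"x": 2.5,"y": -2.5,"turn": -5.1,"jaw": 5},{"x": 2.5,"y": -2.5,"turn": -5.1,"jaw": 5},{"x": 2.5,"y": -2.5,"turn": -5.1,"jaw": 5},{"x": 2.5,"y": -2.5,"turn": -5.1,"jaw": 5},{"x": 2.5,"y": -2.5,"turn": -5.1,"jaw": 5},{"x": 2.5,"y": -2.5,"turn": -5.1,"jaw": 5},{"x": 2.5,"y": -2.5,"turn": -5.1,"jaw": 5},{"x": 2.5,"y": -2.5,"turn": -5.1,"jaw": 5}]'

```text
invalid input
```

play_rows --moves '[{"x": 2.5,"y": -2.5,"z": 0,"turn": -5.1,"jaw": 5.0}]' --squeeze 20

```text
t: 1.88
tool_pos: [0.1708, 0.5842, 0.2313]
tool_rot: [-1.554, 0.257, -0.254]
contact_force: [1.0, -0.8, 0.3]
opening: 0.0757
```

play_rows --moves '[{"x": 2.5,"y": -2.5,"z": 0,"turn": -5.1,"jaw": 5.0},{"x": 2.5,"y": -2.5,"z": 0,"turn": -5.1,"jaw": 5.0},{"x": 2.5,"y": -2.5,"z": 0,"turn": -5.1,"jaw": 5.0},{"x": 2.5,"y": -2.5,"z": 0,"turn": -5.1,"jaw": 5.0},{"x": 2.5,"y": -2.5,"z": 0,"turn": -5.1,"jaw": 5.0},{"x": 2.5,"y": -2.5,"z": 0,"turn": -5.1,"jaw": 5.0},{"x": 2.5,"y": -2.5,"z": 0,"turn": -5.1,"jaw": 5.0}]' --squeeze 20

```text
t: 2.47
tool_pos: [0.3494, 0.4058, 0.2315]
tool_rot: [-1.438, 0.745, -0.746]
contact_force: [1.0, 0.5, 0.2]
opening: 0.0501
```

play_rows --moves '[{"x": 2.5,"y": -2.5,"z": 0,"turn": -5.1,"jaw": 5.0},{"x": 2.5,"y": -2.5,"z": 0,"turn": -5.1,"jaw": 5.0},{"x": 2.5,"y": -2.5,"z": 0,"turn": -5.1,"jaw": 5.0},{"x": 2.5,"y": -2.5,"z": 0,"turn": -5.1,"jaw": 5.0},{"x": 2.5,"y": -2.0,"z": 0,"turn": -5.1,"jaw": 5.0},{"x": 2.5,"y": -2.0,"z": 0,"turn": -5.1,"jaw": 5.0},{"x": 2.5,"y": -2.0,"z": 0,"turn": -5.1,"jaw": 5.0},{"x": 0,"y": 0,"z": 0,"turn": 0,"jaw": 5.0}]' --squeeze 20

```text
t: 3.13
tool_pos: [0.5269, 0.2436, 0.2314]
tool_rot: [-1.203, 1.216, -1.22]
contact_force: [0.5, -0.3, -0.5]
opening: 0.05
```

play_rows --moves '[{"x": 0.6,"y": -0.8,"z": -2.1,"turn": -1.5,"jaw": 5.0},{"x": 0.6,"y": -0.8,"z": -2.1,"turn": -1.5,"jaw": 5.0},{"x": 0.5,"y": -0.8,"z": -2.2,"turn": -1.5,"jaw": 5.0},{"x": 0.5,"y": -0.9,"z": -2.2,"turn": -1.2,"jaw": 5.0},{"x": 0,"y": 0,"z": 0,"turn": 0,"jaw": 5.0},{"x": 0,"y": 0,"z": 0,"turn": 0,"jaw": 5.0}]' --squeeze 20

```text
t: 3.63
tool_pos: [0.5442, 0.214, 0.144]
tool_rot: [-1.162, 1.287, -1.284]
contact_force: [-0.5, -0.4, -0.1]
opening: 0.0501
```

```bash
python3 - <<'E'
from h import *
from scipy.spatial.transform import Rotation as R
o=ctrl.get_obs();print(o["tool_pos"],R.from_rotvec(o["tool_rot"]).as_matrix().round(3)[:,2],o["contact_force"])
for c in("scene","top"):
    im=eyes.get_image(c);cv2.imwrite(f"pics/{c}1.png",cv2.resize(im["img"][100:340,180:500,::-1],None,fx=2,fy=2))
E
```

```text
[0.54424623 0.2140355  0.14400432] [ 0.995 -0.103 -0.003] [-0.5162658  -0.37662317 -0.06957052]
```

View pics/scene1.png

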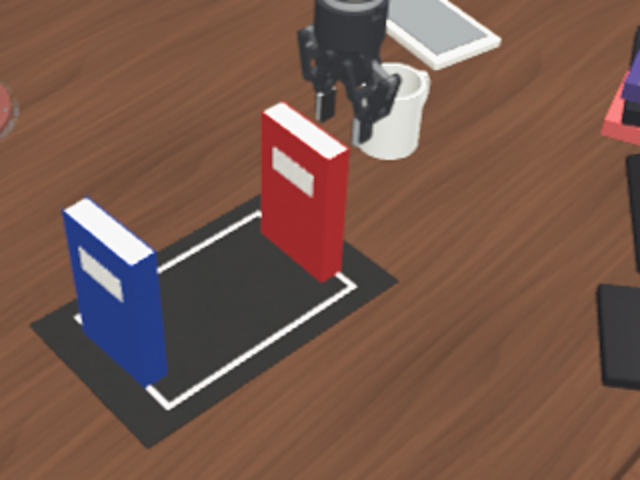

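View pics/top1.png

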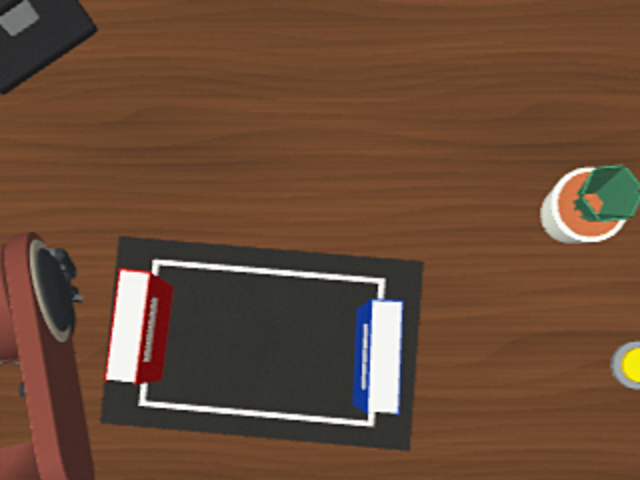

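The fingers are outside the red book, in line with it and clear of the mug. I'll approach, then push slowly.

play_rows --moves '[{"x": 0.1,"y": -1.0,"z": 0,"turn": 0,"jaw": 5.0},{"x": 0.1,"y": -1.0,"z": 0,"turn": 0,"jaw": 5.0},{"x": 0,"y": -0.8,"z": 0,"turn": 0,"jaw": 5.0},{"x": 0,"y": -0.4,"z": 0,"turn": 0,"jaw": 5.0},{"x": 0,"y": 0,"z": 0,"turn": 0,"jaw": 5.0}]' --squeeze 20

```text
t: 4.15
tool_pos: [0.5477, 0.181, 0.1458]
tool_rot: [-1.157, 1.286, -1.287]
contact_force: [-0.5, 1.0, 0.6]
opening: 0.0502
```

play_rows --moves '[{"x": 0,"y": -0.3,"z": 0,"turn": 0,"jaw": 5.0},{"x": 0,"y": -0.3,"z": 0,"turn": 0,"jaw": 5.0},{"x": 0,"y": -0.3,"z": 0,"turn": 0,"jaw": 5.0},{"x": -0.1,"y": -0.3,"z": 0,"turn": 0,"jaw": 5.0},{"x": 0,"y": -0.3,"z": 0,"turn": 0,"jaw": 5.0},{"x": 0,"y": 0,"z": 0,"turn": 0,"jaw": 5.0}]' --squeeze 20

```text
t: 4.65
tool_pos: [0.5464, 0.1667, 0.1452]
tool_rot: [-1.158, 1.285, -1.285]
contact_force: [0.7, 1.8, -1.2]
opening: 0.0502
```

```bash
python3 - <<'E'
from h import *
o=ctrl.get_obs();print(o["tool_pos"],o["contact_force"])
im=eyes.get_image("scene");cv2.imwrite(f"pics/scene2.png",cv2.resize(im["img"][100:340,180:500,::-1],None,fx=2,fy=2))
E
```

```text
[0.54638195 0.16665388 0.14523632] [ 0.66208688  1.75501488 -1.22343971]
```

View pics/scene2.png

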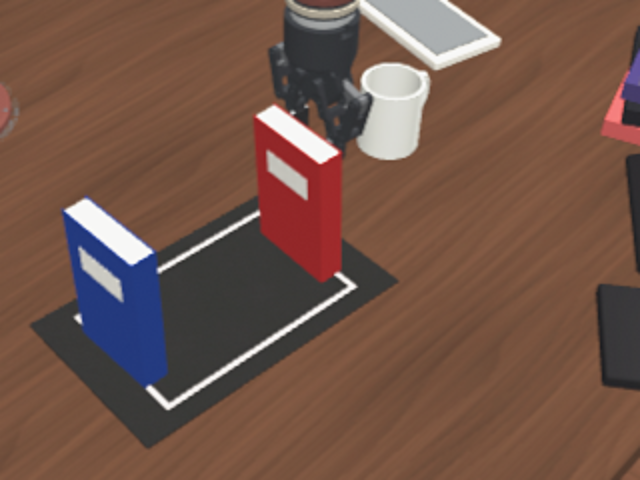

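The top has started to tip and the foot hasn't moved. I'll keep pushing slowly.

play_rows --moves '[{"x": 0,"y": -0.2,"z": 0,"turn": 0,"jaw": 5.0},{"x": 0,"y": -0.2,"z": 0,"turn": 0,"jaw": 5.0},{"x": 0,"y": -0.2,"z": 0,"turn": 0,"jaw": 5.0},{"x": -0.1,"y": -0.2,"z": 0,"turn": 0,"jaw": 5.0},{"x": 0,"y": -0.2,"z": 0,"turn": 0,"jaw": 5.0},{"x": 0,"y": -0.2,"z": 0,"turn": 0,"jaw": 5.0},{"x": 0,"y": -0.2,"z": 0,"turn": 0,"jaw": 5.0}]' --squeeze 20

```text
t: 5.28
tool_pos: [0.5454, 0.1529, 0.1453]
tool_rot: [-1.158, 1.285, -1.285]
contact_force: [-0.9, 0.4, 0.7]
opening: 0.0501
```

```bash
python3 - <<'E'
from h import *
o=ctrl.get_obs();print(o["tool_pos"],o["contact_force"])
im=eyes.get_image("scene");cv2.imwrite(f"pics/scene3.png",cv2.resize(im["img"][100:340,180:500,::-1],None,fx=2,fy=2))
E
```

```text
[0.5454017  0.15286458 0.14527931] [-0.93076669  0.43024039  0.72471742]
```

View pics/scene3.png

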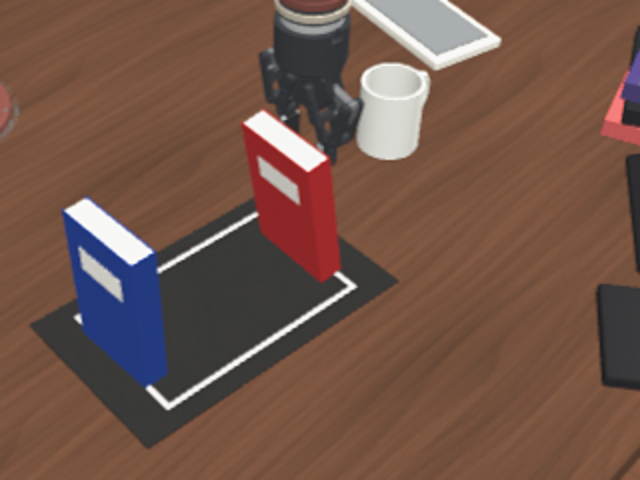

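play_rows --moves '[{"x": 0,"y": -0.2,"z": 0,"turn": 0,"jaw": 5.0},{"x": 0,"y": -0.2,"z": 0,"turn": 0,"jaw": 5.0},{"x": 0,"y": -0.2,"z": 0,"turn": 0,"jaw": 5.0},{"x": 0,"y": 0,"z": 0,"turn": 0,"jaw": 5.0},{"x": 0,"y": 0,"z": 0,"turn": 0,"jaw": 5.0}]' --squeeze 20

```text
t: 5.75
tool_pos: [0.5455, 0.147, 0.1453]
tool_rot: [-1.158, 1.285, -1.285]
contact_force: [0.1, -1.0, 0.3]
opening: 0.0501
```

```bash
python3 - <<'E'
from h import *
o=ctrl.get_obs();print(o["tool_pos"],o["contact_force"])
im=eyes.get_image("scene");cv2.imwrite(f"pics/scene4.png",cv2.resize(im["img"][100:340,180:500,::-1],None,fx=2,fy=2))
E
```

```text
[0.54546192 0.14698493 0.14531742] [ 0.09608442 -1.03679686  0.26628473]
```

View pics/scene4.png

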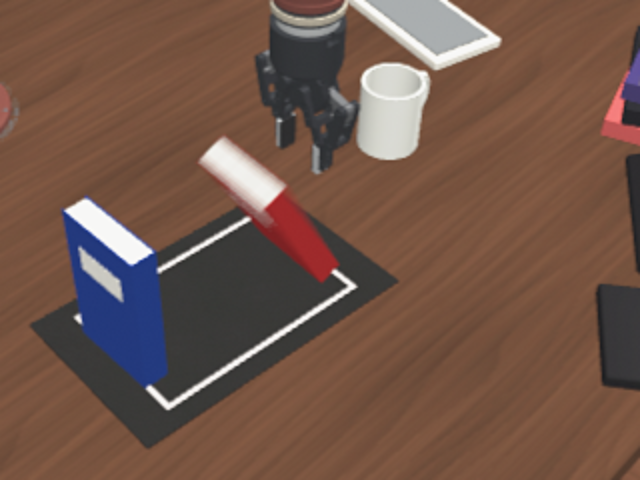

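It's falling straight. I'll hold still, then lift away.

play_rows --moves '[{"x": 0,"y": 0,"z": 0,"turn": 0,"jaw": 5.0},{"x": 0,"y": 0,"z": 0,"turn": 0,"jaw": 5.0},{"x": 0,"y": 0,"z": 0,"turn": 0,"jaw": 5.0},{"x": 0,"y": 0,"z": 2,"turn": 0,"jaw": 0},{"x": 0,"y": 0,"z": 3.5,"turn": 0,"jaw": 0},{"x": 0,"y": 0,"z": 3.5,"turn": 0,"jaw": 0},{"x": 0,"y": 0,"z": 3,"turn": 0,"jaw": 0},{"x": 0,"y": 0,"z": 1,"turn": 0,"jaw": 0}]' --squeeze 20

```text
t: 6.47
tool_pos: [0.5475, 0.1475, 0.2817]
tool_rot: [-1.151, 1.279, -1.288]
contact_force: [0.4, 1.6, 1.4]
opening: -0.0002
```

```bash
python3 - <<'E'
from h import *
o=ctrl.get_obs();print(o["tool_pos"],o["contact_force"])
for c in("scene","top"):
    im=eyes.get_image(c);cv2.imwrite(f"pics/{c}5.png",cv2.resize(im["img"][100:340,180:500,::-1],None,fx=2,fy=2))
E
```

```text
[0.54754107 0.14748284 0.28174833] [0.36544615 1.55213496 1.42292855]
```

View pics/scene5.png

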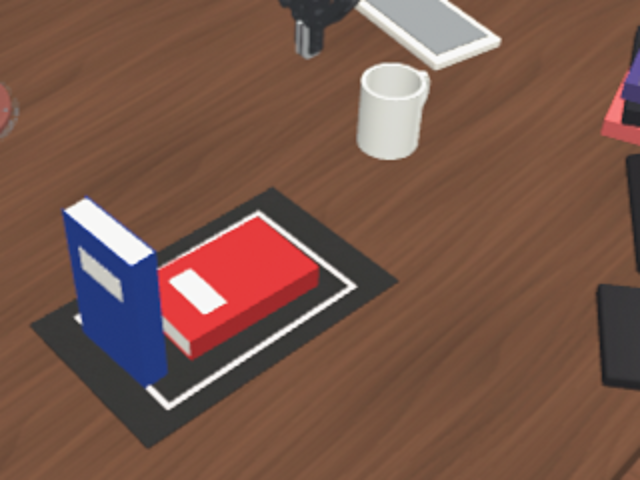

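View pics/top5.png

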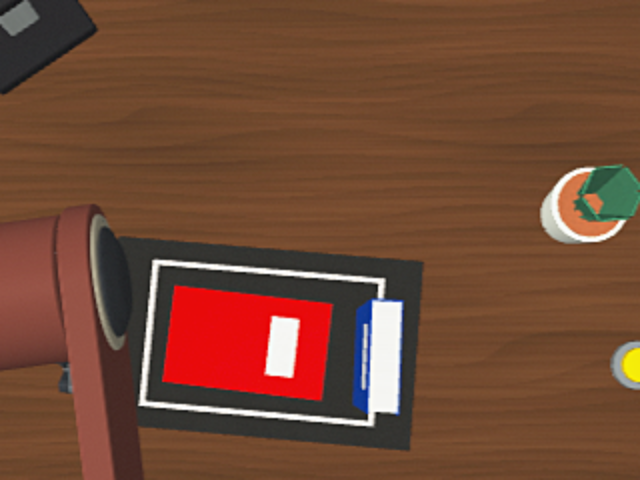

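The red book lies flat inside the frame (top crop 163–332, 286–400), and the blue book is still standing. Now I'll move to the button, passing above the blue book.

play_rows --moves '[{"x": -0.2,"y": -3,"z": 0,"turn": 0,"jaw": 0},{"x": -0.2,"y": -3,"z": 0,"turn": 0,"jaw": 0},{"x": -0.2,"y": -3,"z": 0,"turn": 0,"jaw": 0},{"x": -0.2,"y": -3,"z": 0,"turn": 0,"jaw": 0},{"x": -0.2,"y": -3,"z": 0,"turn": 0,"jaw": 0},{"x": -0.2,"y": -3,"z": 0,"turn": 0,"jaw": 0},{"x": -0.2,"y": -3,"z": 0,"turn": 0,"jaw": 0},{"x": -0.2,"y": -3,"z": 0,"turn": 0,"jaw": 0}]' --squeeze 20

```text
t: 7.23
tool_pos: [0.528, -0.0939, 0.2719]
tool_rot: [-1.161, 1.289, -1.282]
contact_force: [-0.1, -0.0, -0.2]
opening: -0.0007
```

play_rows --moves '[{"x": -0.3,"y": -3.5,"z": 0,"turn": 0,"jaw": 0},{"x": -0.3,"y": -3.5,"z": 0,"turn": 0,"jaw": 0},{"x": -0.3,"y": -3.5,"z": 0,"turn": 0,"jaw": 0},{"x": -0.3,"y": -3.5,"z": 0,"turn": 0,"jaw": 0},{"x": -0.3,"y": -3.5,"z": -1,"turn": 0,"jaw": 0},{"x": -0.3,"y": -3.5,"z": -2,"turn": 0,"jaw": 0},{"x": -0.3,"y": -3.5,"z": -3,"turn": 0,"jaw": 0},{"x": -0.3,"y": -3,"z": -3,"turn": 0,"jaw": 0}]' --squeeze 20

```text
t: 7.9
tool_pos: [0.5048, -0.3654, 0.186]
tool_rot: [-1.158, 1.287, -1.285]
contact_force: [0.6, -0.3, 0.0]
opening: -0.0001
```

play_rows --moves '[{"x": 0,"y": -3.7,"z": -2,"turn": 0,"jaw": 0},{"x": 0,"y": 0,"z": -3,"turn": 0,"jaw": 0},{"x": 0,"y": 0,"z": -3,"turn": 0,"jaw": 0},{"x": 0,"y": 0,"z": -3,"turn": 0,"jaw": 0},{"x": 0,"y": 0,"z": 0,"turn": 0,"jaw": 0},{"x": 0,"y": 0,"z": 0,"turn": 0,"jaw": 0}]' --squeeze 20

```text
t: 8.4
tool_pos: [0.5033, -0.3981, 0.0744]
tool_rot: [-1.159, 1.293, -1.278]
contact_force: [0.6, -0.4, -0.4]
opening: 0.0001
```

```bash
python3 - <<'E'
from h import *
o=ctrl.get_obs();print(o["tool_pos"],o["contact_force"])
im=eyes.get_image("scene");save(im,"pics/scene6.png")
w=eyes.get_image("wrist");save(w,"pics/wrist6.png")
print([(r["score"],r["point"],atz(w,r["point"],.02)) for r in pinpoint("wrist","scan_button_top")])
i=w["img"].astype(int);y=(i[...,0]>180)&(i[...,1]>170)&(i[...,2]<120)
if y.any():
  p=np.argwhere(y).mean(0)[::-1];print(p,atz(w,p,.02))
E
```

```text
[ 0.50332862 -0.39812373  0.07438199] [ 0.64999994 -0.42506595 -0.36709423]
[(0.86, [311.5, 274.3], array([ 0.50553752, -0.40881256,  0.02      ]))]
[312.94094151 263.43480742] [ 0.50687697 -0.40304323  0.02      ]
```

View pics/wrist6.png

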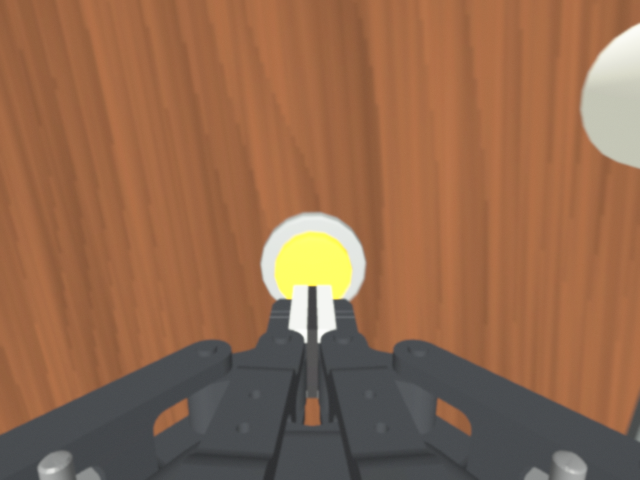

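View pics/scene6.png

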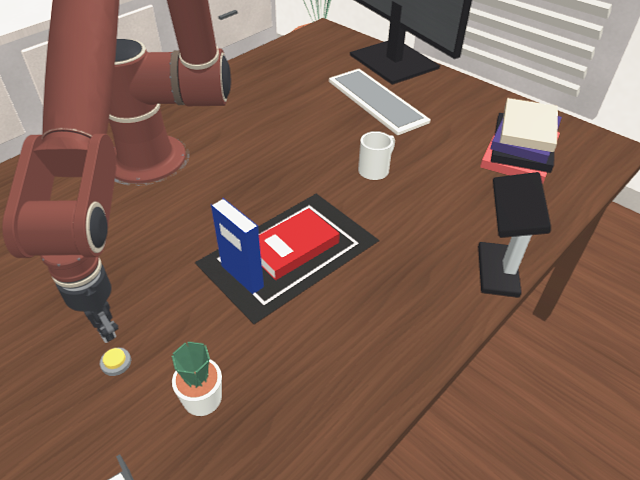

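The button shows in the wrist view at about (313,270), roughly 8 mm beyond the TCP. I'll shift over it and descend.

play_rows --moves '[{"x": 0.3,"y": -0.8,"z": -1.5,"turn": 0,"jaw": 0},{"x": 0,"y": 0,"z": -1.5,"turn": 0,"jaw": 0},{"x": 0,"y": 0,"z": -1.0,"turn": 0,"jaw": 0},{"x": 0,"y": 0,"z": 0,"turn": 0,"jaw": 0},{"x": 0,"y": 0,"z": 0,"turn": 0,"jaw": 0}]' --squeeze 20

```text
t: 8.97
tool_pos: [0.5083, -0.4077, 0.0382]
tool_rot: [-1.158, 1.287, -1.283]
contact_force: [0.3, -0.4, -0.1]
opening: -0.0
```

play_rows --moves '[{"x": 0,"y": 0,"z": -0.2,"turn": 0,"jaw": 0},{"x": 0,"y": 0,"z": -0.2,"turn": 0,"jaw": 0},{"x": 0,"y": 0,"z": -0.2,"turn": 0,"jaw": 0},{"x": 0,"y": 0,"z": 0,"turn": 0,"jaw": 0}]' --squeeze 20

```text
t: 9.3
tool_pos: [0.5088, -0.4084, 0.033]
tool_rot: [-1.158, 1.285, -1.285]
contact_force: [0.5, -0.3, -1.1]
opening: 0.0002
```

play_rows --moves '[{"x": 0,"y": 0,"z": -0.2,"turn": 0,"jaw": 0},{"x": 0,"y": 0,"z": -0.2,"turn": 0,"jaw": 0},{"x": 0,"y": 0,"z": -0.2,"turn": 0,"jaw": 0},{"x": 0,"y": 0,"z": 0,"turn": 0,"jaw": 0},{"x": 0,"y": 0,"z": 0,"turn": 0,"jaw": 0}]' --squeeze 20

```text
t: 9.72
tool_pos: [0.5086, -0.4084, 0.0267]
tool_rot: [-1.158, 1.286, -1.285]
contact_force: [0.2, -0.2, 0.3]
opening: 0.0001
```

play_rows --moves '[{"x": 0,"y": 0,"z": -0.1,"turn": 0,"jaw": 0},{"x": 0,"y": 0,"z": -0.1,"turn": 0,"jaw": 0},{"x": 0,"y": 0,"z": -0.1,"turn": 0,"jaw": 0},{"x": 0,"y": 0,"z": 0,"turn": 0,"jaw": 0}]' --squeeze 20

```text
t: 10.05
tool_pos: [0.5086, -0.4084, 0.0237]
tool_rot: [-1.158, 1.286, -1.285]
contact_force: [-0.0, -0.0, 0.3]
opening: 0.0001
```

play_rows --moves '[{"x": 0,"y": 0,"z": -0.1,"turn": 0,"jaw": 0},{"x": 0,"y": 0,"z": -0.1,"turn": 0,"jaw": 0},{"x": 0,"y": 0,"z": -0.1,"turn": 0,"jaw": 0},{"x": 0,"y": 0,"z": 0,"turn": 0,"jaw": 0}]' --squeeze 20

```text
t: 10.38
tool_pos: [0.5089, -0.4086, 0.0212]
tool_rot: [-1.158, 1.285, -1.285]
contact_force: [0.1, 0.2, 1.7]
opening: -0.0002
```

play_rows --moves '[{"x": 0,"y": 0,"z": -0.1,"turn": 0,"jaw": 0},{"x": 0,"y": 0,"z": -0.1,"turn": 0,"jaw": 0},{"x": 0,"y": 0,"z": 0,"turn": 0,"jaw": 0}]' --squeeze 20

```text
t: 10.63
tool_pos: [0.5089, -0.4086, 0.0192]
tool_rot: [-1.158, 1.285, -1.285]
contact_force: [-0.5, 0.7, 2.7]
opening: 0.0002
```

play_rows --moves '[{"x": 0,"y": 0,"z": -0.1,"turn": 0,"jaw": 0},{"x": 0,"y": 0,"z": -0.1,"turn": 0,"jaw": 0},{"x": 0,"y": 0,"z": -0.05,"turn": 0,"jaw": 0},{"x": 0,"y": 0,"z": 0,"turn": 0,"jaw": 0}]' --squeeze 20

```text
t: 10.97
tool_pos: [0.5089, -0.4087, 0.0168]
tool_rot: [-1.158, 1.285, -1.285]
contact_force: [-0.3, 0.8, 4.6]
opening: 0.0002
```

play_rows --moves '[{"x": 0,"y": 0,"z": -0.05,"turn": 0,"jaw": 0},{"x": 0,"y": 0,"z": 0,"turn": 0,"jaw": 0},{"x": 0,"y": 0,"z": 0,"turn": 0,"jaw": 0}]' --squeeze 20

```text
t: 11.22
tool_pos: [0.5089, -0.4086, 0.0163]
tool_rot: [-1.158, 1.285, -1.285]
contact_force: [-0.1, 0.2, 5.2]
opening: 0.0002
```

play_rows --moves '[{"x": 0,"y": 0,"z": -0.05,"turn": 0,"jaw": 0},{"x": 0,"y": 0,"z": 0,"turn": 0,"jaw": 0},{"x": 0,"y": 0,"z": 0,"turn": 0,"jaw": 0}]' --squeeze 20

```text
t: 11.47
tool_pos: [0.509, -0.4087, 0.0161]
tool_rot: [-1.158, 1.285, -1.285]
contact_force: [-1.9, 1.1, 6.9]
opening: 0.0
```

play_rows --moves '[{"x": 0,"y": 0,"z": -0.05,"turn": 0,"jaw": 0},{"x": 0,"y": 0,"z": 0,"turn": 0,"jaw": 0},{"x": 0,"y": 0,"z": 0,"turn": 0,"jaw": 0}]' --squeeze 20

```text
t: 11.72
tool_pos: [0.509, -0.4087, 0.016]
tool_rot: [-1.158, 1.285, -1.285]
contact_force: [-1.9, 2.2, 8.5]
opening: 0.0003
```

The button has bottomed out: z stays at 16.0 mm while the force rises past 5 N. One more small push for margin, then I'll release.

play_rows --moves '[{"x": 0,"y": 0,"z": -0.1,"turn": 0,"jaw": 0},{"x": 0,"y": 0,"z": 0,"turn": 0,"jaw": 0},{"x": 0,"y": 0,"z": 0,"turn": 0,"jaw": 0}]' --squeeze 20

```text
t: 11.97
tool_pos: [0.509, -0.4087, 0.0159]
tool_rot: [-1.159, 1.285, -1.285]
contact_force: [-4.3, 4.6, 13.3]
opening: 0.0003
```

play_rows --moves '[{"x": 0,"y": 0,"z": 0.4,"turn": 0,"jaw": 0},{"x": 0,"y": 0,"z": 0.6,"turn": 0,"jaw": 0},{"x": 0,"y": 0,"z": 2,"turn": 0,"jaw": 0},{"x": 0,"y": 0,"z": 4,"turn": 0,"jaw": 0},{"x": 0,"y": 0,"z": 4,"turn": 0,"jaw": 0},{"x": 0,"y": 0,"z": 3,"turn": 0,"jaw": 0},{"x": 0,"y": 0,"z": 0,"turn": 0,"jaw": 0},{"x": 0,"y": 0,"z": 0,"turn": 0,"jaw": 0}]' --squeeze 20

```text
t: 12.63
tool_pos: [0.5098, -0.4096, 0.1568]
tool_rot: [-1.158, 1.281, -1.289]
contact_force: [0.4, 0.3, -0.1]
opening: 0.0002
```

```bash
python3 - <<'E'
from h import *
o=ctrl.get_obs();print(o["t"],o["tool_pos"],o["contact_force"])
for c in("scene","top","wrist"):
    im=eyes.get_image(c);save(im,f"pics/{c}7.png")
    if c=="top":
        i=im["img"].astype(int);m=((i[...,0]>150)&(i[...,1]<60)&(i[...,2]<60)).astype(np.uint8);m[:, :230]=0;m[:,400:]=0
        n,l,s,cc=cv2.connectedComponentsWithStats(m);k=1+np.argmax(s[1:,4])
        b=cv2.boxPoints(cv2.minAreaRect(np.argwhere(l==k)[:,::-1].astype(np.float32)))
        a=np.deg2rad(-4.3);C=np.array([.533,.0237])
        for p in b:
            w=atz(im,p,.034)[:2]-C;print("mat xy",[round(w@[np.cos(a),np.sin(a)],4),round(w@[-np.sin(a),np.cos(a)],4)])
E
```

```text
12.6333 [ 0.50981965 -0.40956164  0.15677064] [ 0.36714041  0.29867913 -0.10930767]
mat xy [np.float64(-0.0538), np.float64(0.1085)]
mat xy [np.float64(0.0565), np.float64(0.1047)]
mat xy [np.float64(0.0483), np.float64(-0.0774)]
mat xy [np.float64(-0.0613), np.float64(-0.0721)]
```

View pics/scene7.png

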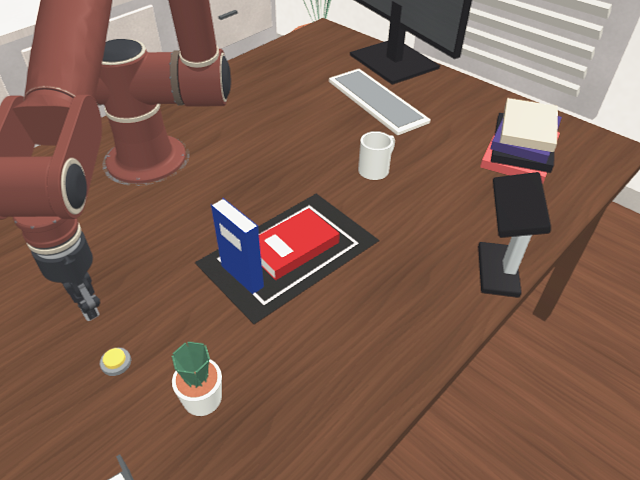

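View pics/top7.png

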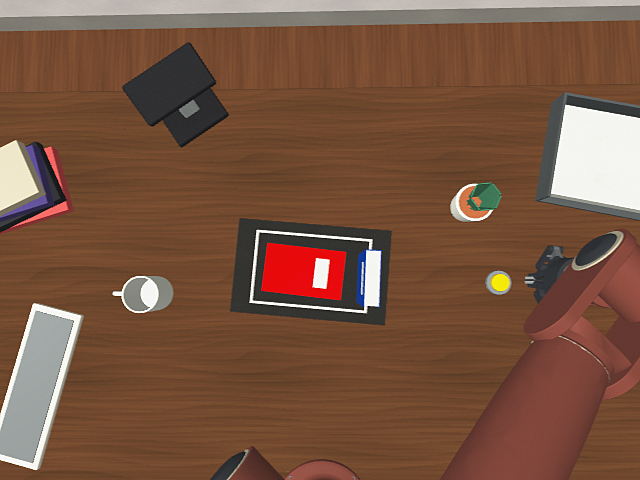

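The red book (262–346, 243–300) is inside the frame with dark margin all round. The blue book, mug and plant are where they were, the button is up, and the arm is clear of everything.

```bash
python3 -c "
from station import finish_job
print(finish_job())"
```

```text
the job is handed in; nothing more can be done
None
```

The job is done and handed in at about 12.8 s on the robot's clock. I pushed the red book near its top with the fingers half open, and it fell inward and now lies flat inside the white frame. I then pressed the yellow button down and let it come back up.

**Red book:** in mat coordinates it spans about x −61 to +57 mm and y −77 to +109 mm. The inside of the frame is ±80 by ±130 mm, so it clears the lines on all sides.

**Button:** it stopped moving at 16 mm height while the force rose from 5 N to 13 N, after about 6 mm of travel. It looks up again in the last pictures, though I judged that by eye.

**Other objects:** in the last pictures the blue book is still standing, the mug and plant are where they were, and the arm touches nothing.

The very first move call was refused as "invalid input", and nothing moved. The networks gave a few false detections, such as a mug on the red book, which I set aside after checking the pictures. No other check failed.

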